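# Release a batch of nuts from the drop cup into the tin

## Task

Slide the blue carriage along its rail until it clicks into the detent over the tin, then let the three nuts out of its drop cup into the tin: squeeze the red release tab against the black thumb plate so that the carriage stays over the tin and the hinged bottom swings open. Leave the carriage resting in the detent with all three nuts in the tin, the tin standing on its pad, and the other things on the bench where they are.

Things in the scene. Friction and masses are not known exactly. Their poses are not given: they have to be found in the camera images.
- dispenser: nut dispenser fixed to the bench: plywood base 180 x 390 x 10 mm, a post 147 mm high at each end, between them a steel rail along the dispenser's y axis, 103 to 137 mm above the bench. Origin on the bench top under the rail's middle; z up; the base reaches from x = -155 to +25 mm. A blue carriage hangs on the rail, with the drop cup on its -x side.
- carriage (a joint): travel of the blue carriage along the rail, 0 to 0.24 m; starts at 0 and grows toward the dispenser's -y. Friction about 1.2 N. The one detent is a notch inside the rail, out of sight, clamped by hand: when the carriage clicks in, the cup is within 13 mm of the pad's centre along the rail, where exactly must be felt. Nothing else stops it before 0.24.
- click (a joint): spring roller of the detent, m: about 0.0005 while the carriage rides, about 0.004 seated in the detent (over 0.0023 counts). The notch catches from about 4 mm either side and draws the free carriage to its middle. Pushing on out of it takes 7 to 10 N in all against 1.2 N for sliding: push slowly, stop when the force rises by about 4.5 N, and back off.
- trigger (a point): point on the carriage midway between the outer faces of the two upright plates of the release handle (tab free), 160 mm above the bench; axes as the dispenser's. Each plate is 24 mm wide in x, 6 mm thick, top 178 mm above the bench; the blue arm below them has its top at 131 mm. The blue saddle on the rail begins 33 mm to +x of this point and is 147 mm high.
- tab (a joint): red release tab, m: its outer face is 20 mm to -y of trigger; 0 free, 0.008 fully pressed toward the thumb plate (+y). Spring 11 N to start, 14 N fully in; the latch lets go by 0.007. It is stiffer than the detent: pressed from its side alone it shoves the carriage away, so squeeze it against the thumb plate (grip about 24 N).
- door (a joint): hinged bottom of the cup, rad: 0 shut and latched, about 1.5 hanging open. Its free edge is on the +y side. Once open it stays open.
- cup (a point): centre of the cup's floor (shut), 84 mm above the bench, on the carriage, 50 mm to -x of trigger. Square aluminium cup, 36 mm outside, 30 mm inside, 48 mm deep, open at the top, 132 mm high at the rim.
- station: green square pad 100 x 100 x 4 mm fixed on the dispenser's base, four low cleats round the tin; origin under its centre, axes as the dispenser's. It marks the station along the rail.
- tin: grey sheet-metal tin, open, a few screws on its bottom, 82 mm across, 57 mm high, standing loose on the pad; origin at the centre of its underside, which starts 12 mm above the bench.
- nut_1: steel hex nut, 19 mm across flats, 10 mm thick, 18 g, in the cup at the start (bottom of a stack of three); origin at the centre of its underside.
- nut_2: same nut, the middle one of the stack.
- nut_3: same nut, the top one of the stack.
- shim_pack: pack of wooden shims 38 x 93 x 31 mm, lying on the dispenser's base below the cup's start; leave it.
- tape_roll: roll of white tape lying flat on the bench at the right, 96 mm across, 24 mm high; leave it.
- offcut_4: wooden block 55 x 55 x 36 mm on the bench in front of the dispenser; leave it.
- offcut_5: wooden block 38 x 75 x 19 mm on the bench at the right; leave it.
- sanding_block_2: sanding block 63 x 112 x 30 mm on the bench at the left front; leave it.
- thumb (a point): middle of the outer (+y) face of the rigid black thumb plate, 20 mm to +y of trigger. Pushing this face toward -y slides the carriage to the station. Tab and thumb plate can be pinched from above, fingers along y: 40 mm wide, 32 mm with the tab fully in (the middle of the pinch then lies 4 mm to +y of trigger).
Things that resemble listed ones, but are neither listed nor needed, are in the scene too. There is more than one size of the tin; the one meant has the size given above.

How it is judged (in metres and radians):
On the way, in this order (a step that is already met when the one before it is completed fails the run):
1. the carriage sits in the detent with the cup still shut (value of joint click above 0.0023 m and value of joint door below 0.1 rad), for 0.2 s.
2. the tab is pressed and the cup's bottom is open over the tin (value of joint door above 0.8 rad and horizontal distance between cup and tin below 0.022 m), for 0.2 s.
At the end, for the whole second after the job is handed in: The carriage rests in the detent (click above 2.3 mm); all three nuts lie at rest inside the tin (origins within 36 mm of its axis and less than 50 mm above its underside); the tin stands upright on its pad, within 10 mm of the pad's centre (value of joint click above 0.0023 m and horizontal distance between each of nut_1, nut_2, nut_3 and tin below 0.036 m and z of nut_1 in the frame of tin between 0 and 0.05 m and z of nut_2 in the frame of tin between 0 and 0.05 m and z of nut_3 in the frame of tin between 0 and 0.05 m and horizontal distance between tin and station below 0.01 m and angle between tin's own z axis and vertical below 0.08 rad and height (world z) of tin below 0.02 m and linear speed of tin below 0.02 m/s and linear speed of each of nut_1, nut_2, nut_3 below 0.05 m/s); the robot touches nothing.
It fails at once if the cup's bottom opens away from the tin (cup more than 22 mm from the tin's centre) (value of joint door above 0.15 rad and horizontal distance between cup and tin above 0.022 m).
It fails at once if another thing on the bench is shifted by more than 30 mm (distance of any of shim_pack, tape_roll, offcut_4, offcut_5, sanding_block_2 from where it was at the start of the episode above 0.03 m).
It also fails if it takes over 48 s, if anything falls off the work surface, if the arm or the gripper's body presses on something with over 40 N, if the wrist force passes 120 N, or if a joint passes its speed limit or range.

## Robot

A 6-joint arm with a two-finger parallel gripper is mounted at the origin on a cart in front of the work surface, level with it; the furniture and walls round the work are solid. World frame = base frame: x ahead of the robot, y to its left, z up, the work surface at z = 0. Lengths are in m, angles in degrees, forces in N, time in s.
With the tool pointing down it reaches from about 0.4 to 0.825 m from the base axis. Payload 7 kg.
Tool frame: the origin (TCP) lies midway between the tips of the shut fingers; the grasp point (between the pads) lies 19 mm behind it; z points along the fingers, y is the line along which they close (so a half turn about z gives the same grasp; the last joint's range is limited). The gripper opens to 88 mm and grips with 3 to 60 N. Pads are 19 mm wide; open, the fingers measure 130 mm over their backs; the gripper's body (78 mm by 193 mm) begins 47 mm behind the grasp point.
Start: joints at [81.423, 20.546, 0.682, 0, -70.136, -16.507], TCP at [0.286, 0.611, 0.227] pointing down, gripper open.
Joint ranges: [-176.03, 176.03], [-82.01, 121.73], [-58.28, 71.71], [-173.87, 95.51], [-174.79, -0.11], [-173.66, 173.66]. Speed limits (degrees/s): [136.94, 136.94, 172.46, 180, 180, 180].

## Interface

Orientations are given as [roll, pitch, yaw] about the fixed x, y, z axes, in that order (R = Rz(yaw) Ry(pitch) Rx(roll)).
In Python, from plant import r gives the robot as it stands. The module is installed in compiled form; this text tells all that it offers.
- The arm moves only by the tool play_rows, never from a script. Its argument "rows" is a list of rows, each an object with "slide": the shift along the tool's x, y, z as a fraction of full scale, a list of three; "delta_rot": the turn, a rotation vector about the tool's x, y, z as a fraction of full scale, a list of three; "fingers": the opening, from -1 (shut) to 1 (fully open). In form: [{"slide": [x, y, z], "delta_rot": [rx, ry, rz], "fingers": fingers}, ...]. A call has 1 to 8 rows; each row shifts and turns the commanded pose from where the row before left it, along the tool's axes as they then stand; what a row does not reach is not made up. Full scale, the value 1, is 0.15 m for a shift and 0.08 rad for a turn. A row lasts 1/8 s, in which the tool goes at most 62.5 mm and 10.7 degrees, less where a joint would pass 70% of its speed; a pose out of reach is approached as far as the arm can. A call with a number of a shift or a turn outside -1 to 1 is refused whole. A call with a gripper value outside its range is refused whole. The fingers move at their own pace and stop on an object; "squeeze" is the grip in N (left out, the last holds). Time passes only in rows, so rows that do not move let the fingers close. It gives the time, the measured TCP pose, the force, the opening and the grip force at its end, in the units of the state.
- r.get_state(): the state, without advancing time (a new reading comes with each control period).
- r.capture(name): name is "side" or "top"; returns a dict with "image" (384x512x3 uint8, blue, green, red), "fx", "fy", "cx", "cy" (pixels), "R" (3x3) and "t" (3): a world point X has camera coordinates R X + t. Camera axes: x right, y down, z forward; pixel columns grow to the right and rows downward; lengths in m; the calibration is good to about 2 mm. A picture is of the moment at which its call begins. There is no depth.
- r.close_job(): hands the job in; it is judged then, once.
The state is a dict: "time_s": time; "joints": joint angles; "qd": joint speeds; "joint_torque": joint torques, N m; "tcp_pos": TCP position; "eef_rot": TCP orientation; "contact_force": force on the tool from outside, world axes, zero at the start; "moment": the same for the moment, N m; "gripper_width": finger opening in m; "gripper_force": force on a finger pad.
Only numpy, scipy, OpenCV 4.12 (cv2) and the standard library are available. Lean on these libraries where they do the work, as an engineer would, in place of code of your own. Each camera call takes 0.05 s, during which the arm holds its last target. There are 200 camera calls.

## Working session

There is one attempt and no reset: what is moved stays moved. The work goes in short steps, Python scripts to look and compute and a tool call to move; the robot and the scene stay as the last step left them, time stands still between calls to the robot, and variables do not carry over. Pictures are saved under pics/ and viewed, at most 10 in all, crops included, and the job is handed in when it is done.

Besides the shell and the picture viewer there is one more tool, called as name(argument=value, ...), one argument or row to a line, values as JSON. play_rows: Moves the arm, as the interface text tells. Shift numbers are shares of 0.15 m and turn numbers shares of 0.08 rad, none past 1 either way. Its arguments: {"type":"object","properties":{"rows":{"type":"array"},"squeeze":{"type":"number"}},"required":["rows"]}

```bash
mkdir -p pics
python3 - <<'E'
from plant import r
import cv2,pickle
for n in("top","side"):
    c=r.capture(n); pickle.dump(c,open(n+"0.pkl","wb")); cv2.imwrite(f"pics/{n}0.png",c["image"])
    print(n,c["fx"],c["cx"],c["cy"],c["R"],c["t"])
s=r.get_state();print(s)
E
```

```text
top 400.68358258029167 252.62347640826982 190.07232883820907 [[ 0.01431165 -0.99988639 -0.00473026]
 [-0.99582641 -0.01382675 -0.0902141 ]
 [ 0.09013844  0.00600163 -0.99591116]] [-0.13573938  0.54574024  1.10893011]
side 388.7630794948285 261.8583337357338 194.12124424466614 [[ 0.81410131 -0.5802042   0.02453869]
 [-0.282953   -0.43321091 -0.85572537]
 [ 0.50712588  0.68970385 -0.51684808]] [-0.52864555  0.21481864  1.07267417]
{'time_s': 0.1, 'joints': array([ 8.14235646e+01,  2.05888876e+01,  6.41494904e-01, -1.94790967e-02,
       -7.01371906e+01, -1.65056191e+01]), 'qd': array([-0.08536241, -0.16185852,  0.1024238 ,  0.01032079,  0.11101977,
       -0.00630037]), 'joint_torque': array([-2.51758735e-03, -5.84165597e+01,  2.93752170e+01,  7.01573029e+00,
        1.01383415e-02, -3.96542362e-05]), 'tcp_pos': array([0.28598697, 0.61094818, 0.22571212]), 'eef_rot': array([ 1.79913699e+02, -6.47526034e-03, -2.50886816e+01]), 'contact_force': array([ 0.785869  ,  0.327501  , -0.62983344]), 'moment': array([-0.00644032, -0.039457  , -0.02267983]), 'gripper_force': 0.0, 'gripper_width': 0.08763497018966357}
```

View pics/top0.png

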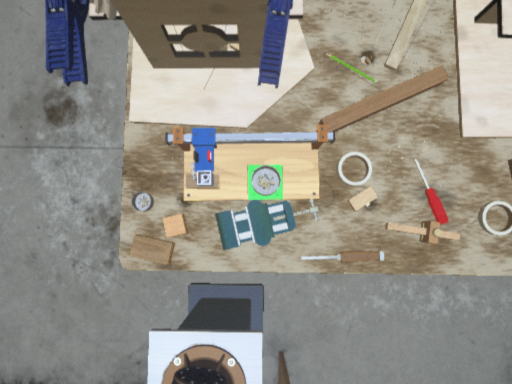

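View pics/side0.png

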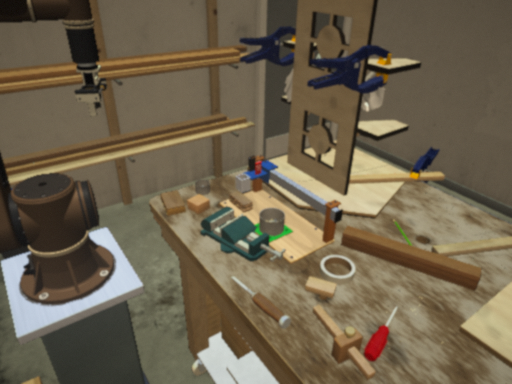

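```bash
cat > h.py <<'E'
import numpy as np,cv2,pickle
def ray(c,u,v,z):
    d=c["R"].T@np.array([(u-c["cx"])/c["fx"],(v-c["cy"])/c["fy"],1]); o=-c["R"].T@c["t"]
    return o+d*(z-o[2])/d[2]
def proj(c,X):
    p=c["R"]@np.array(X)+c["t"]; return p[:2]/p[2]*[c["fx"],c["fy"]]+[c["cx"],c["cy"]]
E
python3 - <<'E'
from h import *
c=pickle.load(open("top0.pkl","rb")); im=c["image"]; h=cv2.cvtColor(im,cv2.COLOR_BGR2HSV)
g=cv2.inRange(h,(45,150,120),(75,255,255)); g[:120]=0
n,l,s,ce=cv2.connectedComponentsWithStats(g); k=1+s[1:,4].argmax(); print("pad",s[k])
pts=np.argwhere(l==k)[:,::-1].astype(np.float32); W=np.array([ray(c,u,v,.014)[:2] for u,v in pts],np.float32)
rc=cv2.minAreaRect(W);print(rc)
for nm,lo,hi in(("red",(0,150,90),(8,255,255)),("red2",(172,150,90),(180,255,255)),("blue",(105,120,60),(125,255,255))):
    m=cv2.inRange(h,lo,hi); m[:120]=0; m[210:]=0; m[:,350:]=0
    n,l,s,ce=cv2.connectedComponentsWithStats(m)
    for i in range(1,n):
        if s[i,4]>5: print(nm,s[i],ce[i],[ray(c,*ce[i],z)[:2].round(4) for z in(.147,.17)])
print("posts/rail",[ray(c,u,v,.137).round(4) for u,v in((170,138),(316,138),(332,138),(185,138))])
a=cv2.resize(im[115:215,160:340],None,fx=4.4,fy=4.4,interpolation=cv2.INTER_CUBIC)
cv2.imwrite("pics/crop1.png",a)
c=pickle.load(open("side0.pkl","rb"))
cv2.imwrite("pics/crop2.png",cv2.resize(c["image"][140:270,190:360],None,fx=4.5,fy=4.5,interpolation=cv2.INTER_CUBIC))
E
```

```text
pad [249 166  16  34 146]
((0.5696243047714233, -0.12971973419189453), (0.09978565573692322, 0.038655176758766174), 15.114789962768555)
red2 [208 151   2   9  13] [208.30769231 154.53846154] [array([ 0.6256, -0.0148]), array([ 0.6215, -0.0175])]
blue [192 128  23  43 755] [203.26490066 146.57483444] [array([ 0.646 , -0.0014]), array([ 0.6414, -0.0045])]
posts/rail [array([0.6693, 0.0863, 0.137 ]), array([ 0.6743, -0.2899,  0.137 ]), array([ 0.6748, -0.3311,  0.137 ]), array([0.6698, 0.0476, 0.137 ])]
```

View pics/crop1.png

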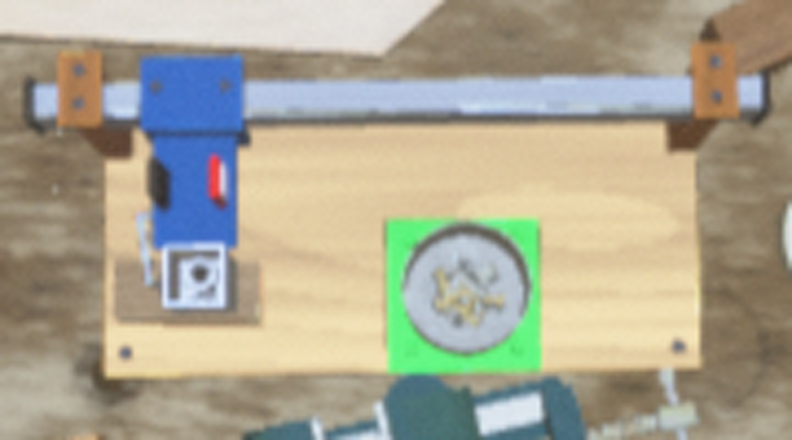

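View pics/crop2.png

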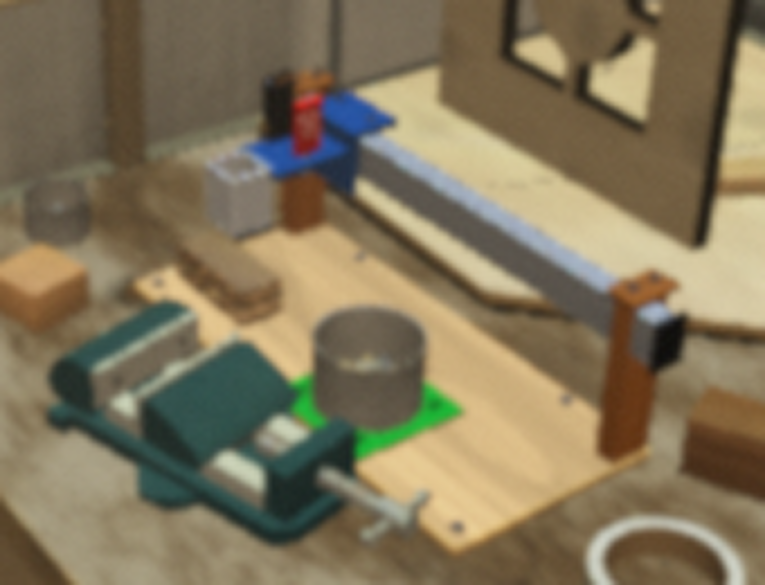

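Run:
```python
from h import *
c=pickle.load(open("top0.pkl","rb"))
P=lambda a,b,z: ray(c,160+(a+.5)/4.4-.5,115+(b+.5)/4.4-.5,z)[:2].round(4)
print("base",P(105,378,.01),P(700,368,.01))
print("pad",P(387,220,.014),P(540,219,.014),P(541,371,.014),P(388,372,.014))
print("tin rim L R T B",P(403,290,.069),P(530,290,.069),P(466,224,.069),P(466,354,.069))
print("cup",P(163,246,.132),P(226,243,.132),P(228,307,.132),P(165,308,.132))
print("rail",P(35,100,.137),P(765,95,.137), "saddle front",P(140,131,.147),P(242,131,.147))
print("thumb top TL,BR",P(147,157,.178),P(148,195,.178),P(154,157,.178))
print("tab top",P(209,157,.178),P(221,155,.178),P(221,195,.178),P(210,190,.178))
o=-c["R"].T@c["t"];print(o)
s=pickle.load(open("side0.pkl","rb"))
Q=lambda a,b,z: ray(s,190+(a+.5)/4.5-.5,140+(b+.5)/4.5-.5,z)[:2].round(4)
print("side tab top L,R",Q(296,100,.178),Q(322,95,.178),"thumb",Q(264,78,.178),Q(290,72,.178))
print("cup rim corners", Q(206,166,.132),Q(240,178,.132),Q(275,165,.132))
```

```text
base [0.5161 0.0694] [ 0.5281 -0.317 ]
pad [ 0.6217 -0.1124] [ 0.6237 -0.2122] [ 0.5244 -0.2136] [ 0.5224 -0.1146]
tin rim L R T B [ 0.5696 -0.1241] [ 0.5707 -0.2026] [ 0.6114 -0.1626] [ 0.5304 -0.1635]
cup [0.5863 0.016 ] [ 0.5886 -0.0208] [ 0.551  -0.0229] [0.5499 0.0138]
rail [0.6709 0.0926] [ 0.6796 -0.3349] saddle front [0.6513 0.0289] [ 0.652  -0.0302]
thumb top TL,BR [0.6302 0.0195] [0.6086 0.0183] [0.6302 0.0156]
tab top [ 0.6306 -0.0153] [ 0.6319 -0.022 ] [ 0.6092 -0.0225] [ 0.6119 -0.0163]
[ 0.44544797 -0.13483353  1.15298725]
side tab top L,R [ 0.6115 -0.0088] [ 0.6324 -0.0124] thumb [0.6123 0.0347] [0.6347 0.0327]
cup rim corners [0.5467 0.0131] [ 0.5578 -0.0159] [ 0.5904 -0.0133]
```

Run:
```python
from h import *
c=pickle.load(open("top0.pkl","rb"));s=pickle.load(open("side0.pkl","rb"))
for p in((70,82),(270,84),(150,66),(275,66),(262,66)):
    for z in(0,.1,.2,.3,.4,.5,.6,.7):
        X=ray(c,*p,z); print(p,X.round(3),proj(s,X).round(0))
```

```text
(70, 82) [0.864 0.419 0.   ] [247. 149.]
(70, 82) [0.828 0.371 0.1  ] [246. 133.]
(70, 82) [0.792 0.323 0.2  ] [246. 116.]
(70, 82) [0.755 0.275 0.3  ] [245.  96.]
(70, 82) [0.719 0.227 0.4  ] [244.  74.]
(70, 82) [0.683 0.179 0.5  ] [242.  48.]
(70, 82) [0.646 0.131 0.6  ] [241.  17.]
(70, 82) [0.61  0.083 0.7  ] [239. -20.]
(270, 84) [ 0.866 -0.175  0.   ] [339. 207.]
(270, 84) [ 0.829 -0.171  0.1  ] [335. 185.]
(270, 84) [ 0.793 -0.168  0.2  ] [330. 161.]
(270, 84) [ 0.756 -0.164  0.3  ] [324. 134.]
(270, 84) [ 0.72  -0.161  0.4  ] [318. 103.]
(270, 84) [ 0.683 -0.157  0.5  ] [310.  69.]
(270, 84) [ 0.647 -0.154  0.6  ] [302.  30.]
(270, 84) [ 0.611 -0.151  0.7  ] [293. -14.]
(150, 66) [0.916 0.183 0.   ] [288. 165.]
(150, 66) [0.875 0.155 0.1  ] [286. 148.]
(150, 66) [0.835 0.128 0.2  ] [283. 129.]
(150, 66) [0.794 0.1   0.3  ] [281. 107.]
(150, 66) [0.753 0.073 0.4  ] [277.  83.]
(150, 66) [0.712 0.045 0.5  ] [274.  54.]
(150, 66) [0.671 0.018 0.6  ] [270.  21.]
(150, 66) [ 0.63 -0.01  0.7 ] [265. -18.]
(275, 66) [ 0.921 -0.189  0.   ] [353. 204.]
(275, 66) [ 0.88  -0.184  0.1  ] [348. 183.]
(275, 66) [ 0.838 -0.18   0.2  ] [342. 159.]
(275, 66) [ 0.797 -0.175  0.3  ] [336. 132.]
(275, 66) [ 0.756 -0.17   0.4  ] [329. 102.]
(275, 66) [ 0.715 -0.166  0.5  ] [321.  68.]
(275, 66) [ 0.673 -0.161  0.6  ] [312.  30.]
(275, 66) [ 0.632 -0.156  0.7  ] [301. -14.]
(262, 66) [ 0.92 -0.15  0.  ] [345. 199.]
(262, 66) [ 0.879 -0.149  0.1  ] [341. 178.]
(262, 66) [ 0.838 -0.148  0.2  ] [335. 155.]
(262, 66) [ 0.797 -0.146  0.3  ] [329. 129.]
(262, 66) [ 0.756 -0.145  0.4  ] [323. 100.]
(262, 66) [ 0.714 -0.144  0.5  ] [315.  67.]
(262, 66) [ 0.673 -0.142  0.6  ] [307.  29.]
(262, 66) [ 0.632 -0.141  0.7  ] [297. -15.]
```

play_rows(
  rows=[
    {"slide":[0,0,0],"delta_rot":[0,0,-0.96],"fingers":1},
    {"slide":[0,0,0],"delta_rot":[0,0,-0.96],"fingers":1},
    {"slide":[0,0,0],"delta_rot":[0,0,-0.96],"fingers":1},
    {"slide":[0,0,0],"delta_rot":[0,0,-0.96],"fingers":1},
    {"slide":[0,0,0],"delta_rot":[0,0,-0.96],"fingers":1},
    {"slide":[0,0,0],"delta_rot":[0,0,-0.96],"fingers":1},
    {"slide":[0,0,0],"delta_rot":[0,0,0],"fingers":1},
  ],
)

```text
time_s: 0.98
tcp_pos: [0.2861, 0.6111, 0.2261]
eef_rot: [180.0, 0.0, 1.3]
contact_force: [-0.2, -0.4, 0.0]
gripper_width: 0.0875
gripper_force: 0.0
```

play_rows(
  rows=[
    {"slide":[0.095,0.31,0],"delta_rot":[0,0,0],"fingers":1},
    {"slide":[0.095,0.31,0],"delta_rot":[0,0,0],"fingers":1},
    {"slide":[0.095,0.31,0],"delta_rot":[0,0,0],"fingers":1},
    {"slide":[0.095,0.31,0],"delta_rot":[0,0,0],"fingers":1},
    {"slide":[0.095,0.31,0],"delta_rot":[0,0,0],"fingers":1},
    {"slide":[0.095,0.31,0],"delta_rot":[0,0,0],"fingers":1},
    {"slide":[0.095,0.31,0],"delta_rot":[0,0,0],"fingers":1},
    {"slide":[0.095,0.31,0],"delta_rot":[0,0,0],"fingers":1},
  ],
)

```text
time_s: 1.98
tcp_pos: [0.4089, 0.2405, 0.2267]
eef_rot: [-180.0, -0.0, 1.2]
contact_force: [1.6, -0.2, 0.9]
gripper_width: 0.0879
gripper_force: 0.0
```

play_rows(
  rows=[
    {"slide":[0.095,0.31,0],"delta_rot":[0,0,0],"fingers":1},
    {"slide":[0.095,0.31,0],"delta_rot":[0,0,0],"fingers":1},
    {"slide":[0.095,0.31,0],"delta_rot":[0,0,0],"fingers":1},
    {"slide":[0.095,0.31,0],"delta_rot":[0,0,0],"fingers":1},
    {"slide":[0.095,0.31,0],"delta_rot":[0,0,0],"fingers":1},
    {"slide":[0,0,0],"delta_rot":[0,0,0],"fingers":1},
  ],
)

```text
time_s: 2.72
tcp_pos: [0.4855, 0.0086, 0.2263]
eef_rot: [180.0, 0.0, 1.0]
contact_force: [-0.1, -0.5, -0.6]
gripper_width: 0.0876
gripper_force: 0.0
```

play_rows(
  rows=[
    {"slide":[0.287,0.025,0],"delta_rot":[0,0,0],"fingers":1},
    {"slide":[0.287,0.025,0],"delta_rot":[0,0,0],"fingers":1},
    {"slide":[0.287,0.025,0],"delta_rot":[0,0,0],"fingers":1},
    {"slide":[0,0,0],"delta_rot":[0,0,0],"fingers":1},
    {"slide":[0,0,0],"delta_rot":[0,0,0],"fingers":1},
  ],
)

```text
time_s: 3.35
tcp_pos: [0.6141, 0.0035, 0.226]
eef_rot: [180.0, 0.1, 1.3]
contact_force: [0.9, 0.1, 0.3]
gripper_width: 0.0874
gripper_force: 0.0
```

Run:
```python
from h import *
from plant import r
s=r.capture("side");pickle.dump(s,open("side1.pkl","wb"))
cv2.imwrite("pics/side1.png",cv2.resize(s["image"][0:240,180:400],None,fx=2.5,fy=2.5,interpolation=cv2.INTER_CUBIC))
print(r.get_state()["tcp_pos"],r.get_state()["eef_rot"],r.get_state()["contact_force"])
```

```text
[0.6138557  0.00344662 0.22644995] [-1.79998097e+02  3.26682165e-02  1.30963834e+00] [-0.86522947  0.72599481 -0.23855378]
```

View pics/side1.png

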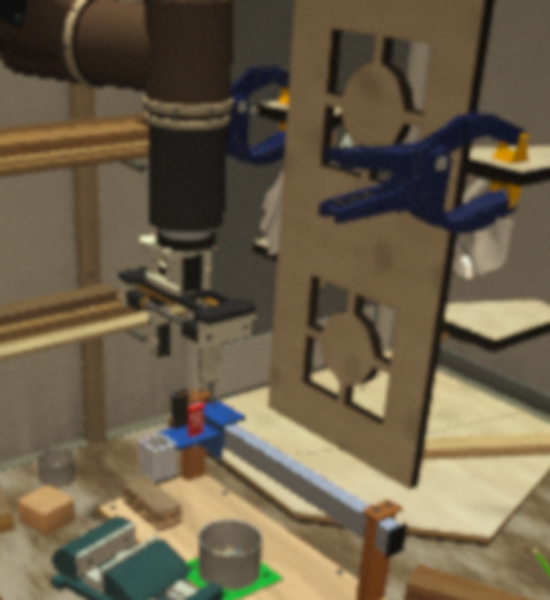

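play_rows(
  rows=[
    {"slide":[0,0.037,0.1],"delta_rot":[0,0,0],"fingers":1},
    {"slide":[0,0,0.15],"delta_rot":[0,0,0],"fingers":1},
    {"slide":[0,0,0.15],"delta_rot":[0,0,0],"fingers":1},
    {"slide":[0,0,0.14],"delta_rot":[0,0,0],"fingers":1},
    {"slide":[0,0,0],"delta_rot":[0,0,0],"fingers":1},
    {"slide":[0,0,0],"delta_rot":[0,0,0],"fingers":1},
  ],
)

```text
time_s: 4.15
tcp_pos: [0.6149, -0.0026, 0.1463]
eef_rot: [180.0, -0.0, 1.3]
contact_force: [0.3, 1.0, -0.4]
gripper_width: 0.0879
gripper_force: 0.0
```

play_rows(
  rows=[
    {"slide":[0,0,0.02],"delta_rot":[0,0,0],"fingers":0.1},
    {"slide":[0,0,0],"delta_rot":[0,0,0],"fingers":-0.2},
    {"slide":[0,0,0],"delta_rot":[0,0,0],"fingers":-0.2},
    {"slide":[0,0,0],"delta_rot":[0,0,0],"fingers":-0.2},
    {"slide":[0,0,0],"delta_rot":[0,0,0],"fingers":-0.2},
    {"slide":[0,0,0],"delta_rot":[0,0,0],"fingers":-0.2},
  ],
  squeeze=5,
)

```text
time_s: 4.9
tcp_pos: [0.6148, -0.0022, 0.1426]
eef_rot: [-180.0, -0.0, 1.3]
contact_force: [-1.0, 2.6, 0.5]
gripper_width: 0.0404
gripper_force: 5.0
```

play_rows(
  rows=[
    {"slide":[0,0.11,0],"delta_rot":[0,0,0],"fingers":-0.2},
    {"slide":[0,0.11,0],"delta_rot":[0,0,0],"fingers":-0.2},
    {"slide":[0,0.11,0],"delta_rot":[0,0,0],"fingers":-0.2},
    {"slide":[0,0.11,0],"delta_rot":[0,0,0],"fingers":-0.2},
    {"slide":[0,0.11,0],"delta_rot":[0,0,0],"fingers":-0.2},
    {"slide":[0,0.11,0],"delta_rot":[0,0,0],"fingers":-0.2},
    {"slide":[0,0.11,0],"delta_rot":[0,0,0],"fingers":-0.2},
    {"slide":[0,0.11,0],"delta_rot":[0,0,0],"fingers":-0.2},
  ],
)

```text
time_s: 5.9
tcp_pos: [0.6183, -0.1339, 0.1426]
eef_rot: [-179.9, -0.1, 1.3]
contact_force: [1.2, 7.2, 0.3]
gripper_width: 0.0398
gripper_force: 5.0
```

play_rows(
  rows=[
    {"slide":[0,0,0],"delta_rot":[0,0,0],"fingers":-0.2},
    {"slide":[0,0,0],"delta_rot":[0,0,0],"fingers":-0.2},
  ],
)

```text
time_s: 6.15
tcp_pos: [0.6183, -0.1349, 0.1426]
eef_rot: [180.0, -0.0, 1.3]
contact_force: [3.8, -1.9, -1.0]
gripper_width: 0.0397
gripper_force: 5.0
```

play_rows(
  rows=[
    {"slide":[0,0.005,0],"delta_rot":[0,0,0],"fingers":-0.2},
    {"slide":[0,0.005,0],"delta_rot":[0,0,0],"fingers":-0.2},
    {"slide":[0,0,0],"delta_rot":[0,0,0],"fingers":-0.2},
  ],
)

```text
time_s: 6.52
tcp_pos: [0.6183, -0.1354, 0.1426]
eef_rot: [-180.0, -0.0, 1.3]
contact_force: [3.5, 2.9, -3.2]
gripper_width: 0.0395
gripper_force: 5.0
```

play_rows(
  rows=[
    {"slide":[0,0.005,0],"delta_rot":[0,0,0],"fingers":-0.2},
    {"slide":[0,0.005,0],"delta_rot":[0,0,0],"fingers":-0.2},
    {"slide":[0,0,0],"delta_rot":[0,0,0],"fingers":-0.2},
  ],
)

```text
time_s: 6.9
tcp_pos: [0.6183, -0.1372, 0.1426]
eef_rot: [-180.0, -0.0, 1.3]
contact_force: [4.8, 2.5, -2.5]
gripper_width: 0.0399
gripper_force: 5.0
```

play_rows(
  rows=[
    {"slide":[0,0.005,0],"delta_rot":[0,0,0],"fingers":-0.2},
    {"slide":[0,0.005,0],"delta_rot":[0,0,0],"fingers":-0.2},
    {"slide":[0,0,0],"delta_rot":[0,0,0],"fingers":-0.2},
  ],
)

```text
time_s: 7.28
tcp_pos: [0.6183, -0.1387, 0.1426]
eef_rot: [-180.0, -0.0, 1.3]
contact_force: [3.8, 2.8, -2.2]
gripper_width: 0.0396
gripper_force: 5.0
```

play_rows(
  rows=[
    {"slide":[0,0.005,0],"delta_rot":[0,0,0],"fingers":-0.2},
    {"slide":[0,0.005,0],"delta_rot":[0,0,0],"fingers":-0.2},
    {"slide":[0,0,0],"delta_rot":[0,0,0],"fingers":-0.2},
  ],
)

```text
time_s: 7.65
tcp_pos: [0.6184, -0.1402, 0.1426]
eef_rot: [-180.0, -0.0, 1.3]
contact_force: [4.8, 2.4, -2.8]
gripper_width: 0.0398
gripper_force: 5.0
```

play_rows(
  rows=[
    {"slide":[0,0.005,0],"delta_rot":[0,0,0],"fingers":-0.2},
    {"slide":[0,0.005,0],"delta_rot":[0,0,0],"fingers":-0.2},
    {"slide":[0,0,0],"delta_rot":[0,0,0],"fingers":-0.2},
  ],
)

```text
time_s: 8.02
tcp_pos: [0.6184, -0.1417, 0.1426]
eef_rot: [-180.0, -0.0, 1.3]
contact_force: [5.6, 2.9, -1.5]
gripper_width: 0.0399
gripper_force: 5.0
```

play_rows(
  rows=[
    {"slide":[0,0.005,0],"delta_rot":[0,0,0],"fingers":-0.2},
    {"slide":[0,0.005,0],"delta_rot":[0,0,0],"fingers":-0.2},
    {"slide":[0,0,0],"delta_rot":[0,0,0],"fingers":-0.2},
  ],
)

```text
time_s: 8.4
tcp_pos: [0.6185, -0.1432, 0.1426]
eef_rot: [-180.0, -0.0, 1.3]
contact_force: [4.8, 2.5, -2.6]
gripper_width: 0.0395
gripper_force: 5.0
```

play_rows(
  rows=[
    {"slide":[0,0.005,0],"delta_rot":[0,0,0],"fingers":-0.2},
    {"slide":[0,0.005,0],"delta_rot":[0,0,0],"fingers":-0.2},
    {"slide":[0,0,0],"delta_rot":[0,0,0],"fingers":-0.2},
  ],
)

```text
time_s: 8.78
tcp_pos: [0.6185, -0.1447, 0.1426]
eef_rot: [-180.0, -0.0, 1.3]
contact_force: [4.7, 3.0, -2.5]
gripper_width: 0.0396
gripper_force: 5.0
```

play_rows(
  rows=[
    {"slide":[0,0.005,0],"delta_rot":[0,0,0],"fingers":-0.2},
    {"slide":[0,0.005,0],"delta_rot":[0,0,0],"fingers":-0.2},
    {"slide":[0,0,0],"delta_rot":[0,0,0],"fingers":-0.2},
  ],
)

```text
time_s: 9.15
tcp_pos: [0.6185, -0.1462, 0.1426]
eef_rot: [-180.0, -0.0, 1.3]
contact_force: [4.9, 3.0, -2.0]
gripper_width: 0.0399
gripper_force: 5.0
```

play_rows(
  rows=[
    {"slide":[0,0.005,0],"delta_rot":[0,0,0],"fingers":-0.2},
    {"slide":[0,0.005,0],"delta_rot":[0,0,0],"fingers":-0.2},
    {"slide":[0,0,0],"delta_rot":[0,0,0],"fingers":-0.2},
  ],
)

```text
time_s: 9.52
tcp_pos: [0.6186, -0.1477, 0.1426]
eef_rot: [-180.0, -0.0, 1.3]
contact_force: [3.8, 2.5, -2.4]
gripper_width: 0.0403
gripper_force: 5.0
```

play_rows(
  rows=[
    {"slide":[0,0.005,0],"delta_rot":[0,0,0],"fingers":-0.2},
    {"slide":[0,0.005,0],"delta_rot":[0,0,0],"fingers":-0.2},
    {"slide":[0,0,0],"delta_rot":[0,0,0],"fingers":-0.2},
  ],
)

```text
time_s: 9.9
tcp_pos: [0.6186, -0.1492, 0.1426]
eef_rot: [-180.0, -0.1, 1.3]
contact_force: [4.9, 2.4, -2.6]
gripper_width: 0.0401
gripper_force: 5.0
```

play_rows(
  rows=[
    {"slide":[0,0.005,0],"delta_rot":[0,0,0],"fingers":-0.2},
    {"slide":[0,0.005,0],"delta_rot":[0,0,0],"fingers":-0.2},
    {"slide":[0,0,0],"delta_rot":[0,0,0],"fingers":-0.2},
  ],
)

```text
time_s: 10.28
tcp_pos: [0.6187, -0.1511, 0.1426]
eef_rot: [180.0, -0.0, 1.3]
contact_force: [5.4, 0.2, -2.1]
gripper_width: 0.0399
gripper_force: 5.0
```

play_rows(
  rows=[
    {"slide":[0,0.005,0],"delta_rot":[0,0,0],"fingers":-0.2},
    {"slide":[0,0.005,0],"delta_rot":[0,0,0],"fingers":-0.2},
    {"slide":[0,0,0],"delta_rot":[0,0,0],"fingers":-0.2},
  ],
)

```text
time_s: 10.65
tcp_pos: [0.6187, -0.1532, 0.1426]
eef_rot: [179.9, -0.0, 1.3]
contact_force: [6.8, -2.9, -3.1]
gripper_width: 0.0401
gripper_force: 5.0
```

play_rows(
  rows=[
    {"slide":[0,0.005,0],"delta_rot":[0,0,0],"fingers":-0.2},
    {"slide":[0,0,0],"delta_rot":[0,0,0],"fingers":-0.2},
  ],
)

```text
time_s: 10.9
tcp_pos: [0.6187, -0.154, 0.1426]
eef_rot: [179.9, -0.0, 1.3]
contact_force: [5.6, -2.0, -2.8]
gripper_width: 0.0399
gripper_force: 5.0
```

play_rows(
  rows=[
    {"slide":[0,0.005,0],"delta_rot":[0,0,0],"fingers":-0.2},
    {"slide":[0,0,0],"delta_rot":[0,0,0],"fingers":-0.2},
  ],
)

```text
time_s: 11.15
tcp_pos: [0.6187, -0.1546, 0.1426]
eef_rot: [180.0, -0.0, 1.3]
contact_force: [5.8, -2.2, -3.4]
gripper_width: 0.0397
gripper_force: 5.0
```

play_rows(
  rows=[
    {"slide":[0,0.005,0],"delta_rot":[0,0,0],"fingers":-0.2},
    {"slide":[0,0,0],"delta_rot":[0,0,0],"fingers":-0.2},
  ],
)

```text
time_s: 11.4
tcp_pos: [0.6187, -0.1549, 0.1426]
eef_rot: [180.0, -0.0, 1.3]
contact_force: [5.3, 0.4, -2.9]
gripper_width: 0.0397
gripper_force: 5.0
```

play_rows(
  rows=[
    {"slide":[0,0.002,0],"delta_rot":[0,0,0],"fingers":0.15},
    {"slide":[0,0,0],"delta_rot":[0,0,0],"fingers":0.15},
    {"slide":[0,0,0],"delta_rot":[0,0,0],"fingers":0.15},
    {"slide":[0,0,0],"delta_rot":[0,0,0],"fingers":0.15},
  ],
)

```text
time_s: 11.9
tcp_pos: [0.6181, -0.1551, 0.1426]
eef_rot: [180.0, 0.0, 1.3]
contact_force: [-0.3, -0.6, -0.1]
gripper_width: 0.0506
gripper_force: 0.0
```

play_rows(
  rows=[
    {"slide":[0,0,0],"delta_rot":[0,0,0],"fingers":-0.15},
    {"slide":[0,0,0],"delta_rot":[0,0,0],"fingers":-0.15},
    {"slide":[0,0,0],"delta_rot":[0,0,0],"fingers":-0.15},
    {"slide":[0,0,0],"delta_rot":[0,0,0],"fingers":-0.15},
  ],
)

```text
time_s: 12.4
tcp_pos: [0.6182, -0.155, 0.1426]
eef_rot: [-180.0, 0.0, 1.3]
contact_force: [-0.1, 0.7, 0.3]
gripper_width: 0.0398
gripper_force: 5.0
```

Run:
```python
from h import *
from plant import r
s=r.capture("top");pickle.dump(s,open("top2.pkl","wb"))
cv2.imwrite("pics/top2.png",cv2.resize(s["image"][115:215,160:340],None,fx=4.4,fy=4.4,interpolation=cv2.INTER_CUBIC))
q=r.get_state();print(q["tcp_pos"],q["contact_force"])
```

```text
[ 0.61824474 -0.15504028  0.14258037] [-0.33413747  1.20782682  0.25695912]
```

View pics/top2.png

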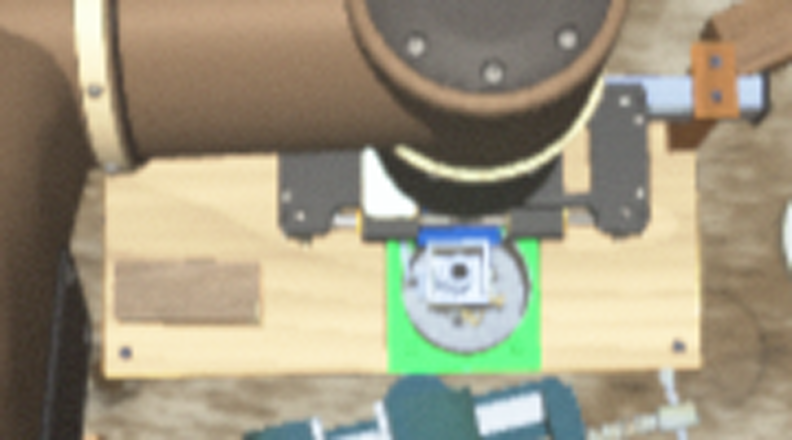

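play_rows(
  rows=[
    {"slide":[0,0,0],"delta_rot":[0,0,0],"fingers":-0.1},
    {"slide":[0,-0.003,0],"delta_rot":[0,0,0],"fingers":-0.12},
    {"slide":[0,-0.003,0],"delta_rot":[0,0,0],"fingers":-0.14},
  ],
  squeeze=24,
)

```text
time_s: 12.82
tcp_pos: [0.6182, -0.1543, 0.1426]
eef_rot: [180.0, 0.0, 1.3]
contact_force: [-0.3, 0.2, 0.1]
gripper_width: 0.0378
gripper_force: 12.0
```

Width follows the target and the net force is nil; continuing at the same ratio.

play_rows(
  rows=[
    {"slide":[0,-0.0033,0],"delta_rot":[0,0,0],"fingers":-0.16},
    {"slide":[0,-0.0033,0],"delta_rot":[0,0,0],"fingers":-0.18},
    {"slide":[0,-0.0033,0],"delta_rot":[0,0,0],"fingers":-0.205},
  ],
)

```text
time_s: 13.2
tcp_pos: [0.6182, -0.1528, 0.1426]
eef_rot: [180.0, 0.0, 1.3]
contact_force: [-0.8, -0.6, 0.4]
gripper_width: 0.0348
gripper_force: 12.7
```

play_rows(
  rows=[
    {"slide":[0,-0.0033,0],"delta_rot":[0,0,0],"fingers":-0.227},
    {"slide":[0,-0.0033,0],"delta_rot":[0,0,0],"fingers":-0.25},
    {"slide":[0,-0.0033,0],"delta_rot":[0,0,0],"fingers":-0.273},
  ],
)

```text
time_s: 13.58
tcp_pos: [0.6182, -0.1513, 0.1426]
eef_rot: [180.0, 0.0, 1.3]
contact_force: [-1.8, -0.3, 1.0]
gripper_width: 0.032
gripper_force: 13.4
```

play_rows(
  rows=[
    {"slide":[0,-0.001,0],"delta_rot":[0,0,0],"fingers":-0.29},
    {"slide":[0,0,0],"delta_rot":[0,0,0],"fingers":-0.3},
    {"slide":[0,0,0],"delta_rot":[0,0,0],"fingers":-0.3},
    {"slide":[0,0,0],"delta_rot":[0,0,0],"fingers":-0.3},
    {"slide":[0,0,0],"delta_rot":[0,0,0],"fingers":-0.3},
  ],
)

```text
time_s: 14.2
tcp_pos: [0.6181, -0.1509, 0.1426]
eef_rot: [-180.0, 0.0, 1.3]
contact_force: [-2.5, 3.4, 1.9]
gripper_width: 0.0311
gripper_force: 24.0
```

play_rows(
  rows=[
    {"slide":[0,-0.002,0],"delta_rot":[0,0,0],"fingers":-0.3},
    {"slide":[0,0,0],"delta_rot":[0,0,0],"fingers":-0.3},
    {"slide":[0,0,0],"delta_rot":[0,0,0],"fingers":-0.3},
    {"slide":[0,0,0],"delta_rot":[0,0,0],"fingers":-0.3},
    {"slide":[0,0,0],"delta_rot":[0,0,0],"fingers":-0.3},
    {"slide":[0,0,0],"delta_rot":[0,0,0],"fingers":-0.3},
  ],
)

```text
time_s: 14.95
tcp_pos: [0.6182, -0.1509, 0.1426]
eef_rot: [180.0, 0.0, 1.3]
contact_force: [-2.6, 0.5, 2.5]
gripper_width: 0.0309
gripper_force: 24.0
```

Run:
```python
from h import *
from plant import r
t=r.capture("top")["image"][140:210,230:330]; s=r.capture("side")["image"][150:240,220:320]
f=lambda a:cv2.resize(a,(500,int(a.shape[0]*500/a.shape[1])),interpolation=cv2.INTER_CUBIC)
a,b=f(t),f(s); b=cv2.resize(b,(300,270));a=cv2.resize(a,(450,315))
o=np.zeros((315,750,3),np.uint8);o[:,:450]=a;o[:270,450:]=b
cv2.imwrite("pics/c3.png",o)
```

```text
(no output)
```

View pics/c3.png

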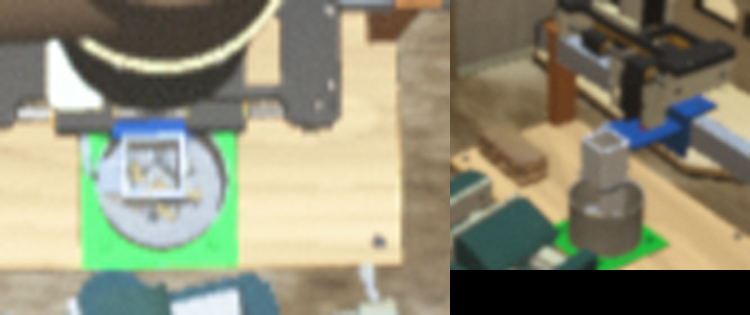

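play_rows(
  rows=[
    {"slide":[0,0.001,0],"delta_rot":[0,0,0],"fingers":-0.28},
    {"slide":[0,0.0033,0],"delta_rot":[0,0,0],"fingers":-0.26},
    {"slide":[0,0.0033,0],"delta_rot":[0,0,0],"fingers":-0.24},
  ],
)

```text
time_s: 15.42
tcp_pos: [0.6182, -0.1518, 0.1426]
eef_rot: [-180.0, 0.0, 1.3]
contact_force: [-3.2, 2.4, 1.7]
gripper_width: 0.0337
gripper_force: 14.5
```

play_rows(
  rows=[
    {"slide":[0,0.0025,0],"delta_rot":[0,0,0],"fingers":-0.22},
    {"slide":[0,0.003,0],"delta_rot":[0,0,0],"fingers":-0.2},
    {"slide":[0,0.003,0],"delta_rot":[0,0,0],"fingers":-0.18},
  ],
)

```text
time_s: 15.8
tcp_pos: [0.6182, -0.1532, 0.1426]
eef_rot: [-180.0, 0.0, 1.3]
contact_force: [-3.1, 2.1, 2.4]
gripper_width: 0.0357
gripper_force: 13.4
```

play_rows(
  rows=[
    {"slide":[0,0.003,0],"delta_rot":[0,0,0],"fingers":-0.16},
    {"slide":[0,0.003,0],"delta_rot":[0,0,0],"fingers":-0.14},
    {"slide":[0,0.003,0],"delta_rot":[0,0,0],"fingers":-0.12},
  ],
)

```text
time_s: 16.18
tcp_pos: [0.6182, -0.1545, 0.1426]
eef_rot: [-180.0, 0.0, 1.3]
contact_force: [-2.9, 2.3, 2.8]
gripper_width: 0.0382
gripper_force: 12.6
```

play_rows(
  rows=[
    {"slide":[0,0.003,0],"delta_rot":[0,0,0],"fingers":-0.1},
    {"slide":[0,0.002,0],"delta_rot":[0,0,0],"fingers":-0.07},
    {"slide":[0,0,0],"delta_rot":[0,0,0],"fingers":0},
    {"slide":[0,0,0],"delta_rot":[0,0,0],"fingers":0.6},
    {"slide":[0,0,0],"delta_rot":[0,0,0],"fingers":0.8},
    {"slide":[0,0,0],"delta_rot":[0,0,0],"fingers":0.8},
  ],
)

```text
time_s: 16.92
tcp_pos: [0.6184, -0.1553, 0.1425]
eef_rot: [180.0, -0.0, 1.3]
contact_force: [-0.2, 0.0, 0.3]
gripper_width: 0.0682
gripper_force: 0.0
```

Released cleanly. Rise, back away toward the robot, and look.

play_rows(
  rows=[
    {"slide":[0,0,-0.1],"delta_rot":[0,0,0],"fingers":0.8},
    {"slide":[0,0,-0.25],"delta_rot":[0,0,0],"fingers":0.8},
    {"slide":[0,0,-0.25],"delta_rot":[0,0,0],"fingers":0.8},
    {"slide":[-0.3,-0.1,0],"delta_rot":[0,0,0],"fingers":0.8},
    {"slide":[-0.3,-0.3,0],"delta_rot":[0,0,0],"fingers":0.8},
    {"slide":[-0.3,-0.35,0],"delta_rot":[0,0,0],"fingers":0.8},
    {"slide":[0,-0.35,0],"delta_rot":[0,0,0],"fingers":0.8},
    {"slide":[0,-0.35,0],"delta_rot":[0,0,0],"fingers":0.8},
  ],
)

```text
time_s: 17.92
tcp_pos: [0.4834, 0.0548, 0.2346]
eef_rot: [-179.9, -0.2, 1.3]
contact_force: [1.2, 0.2, 0.1]
gripper_width: 0.0789
gripper_force: 0.0
```

play_rows(
  rows=[
    {"slide":[0,-0.35,0],"delta_rot":[0,0,0],"fingers":0.8},
    {"slide":[0,0,0],"delta_rot":[0,0,0],"fingers":0.8},
    {"slide":[0,0,0],"delta_rot":[0,0,0],"fingers":0.8},
  ],
)

```text
time_s: 18.3
tcp_pos: [0.4824, 0.106, 0.2333]
eef_rot: [-180.0, -0.0, 1.4]
contact_force: [0.4, -0.9, -0.3]
gripper_width: 0.0792
gripper_force: 0.0
```

Run:
```python
from h import *
from plant import r
t=r.capture("top")["image"][110:215,215:335]; s=r.capture("side")["image"][150:250,220:340]
a=cv2.resize(t,(480,420),interpolation=cv2.INTER_CUBIC);b=cv2.resize(s,(312,260),interpolation=cv2.INTER_CUBIC)
o=np.zeros((420,792,3),np.uint8);o[:,:480]=a;o[:260,480:]=b
cv2.imwrite("pics/c4.png",o)
```

```text
(no output)
```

View pics/c4.png

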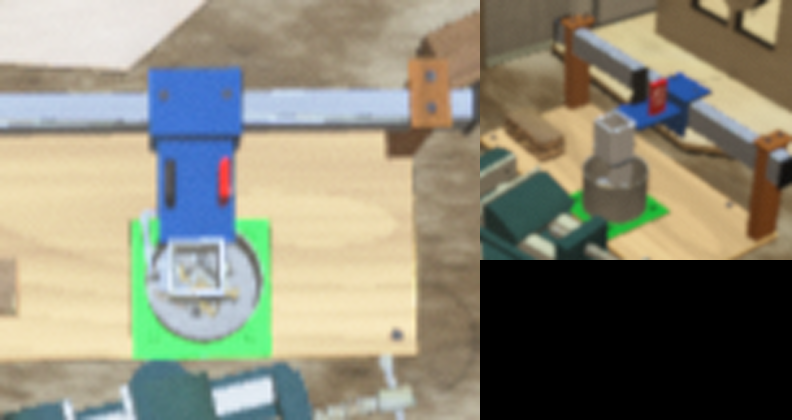

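```bash
python3 -c "
from plant import r
print(r.close_job())"
```

```text
the job is handed in; nothing more can be done
None
```

The job is handed in, though no verdict came back: the carriage sits in the detent over the tin, the cup's bottom is open and the last picture shows the cup empty. The tin stands on its pad and the arm is clear. I inferred that the nuts are in the tin from the empty cup, since I could not count them in the pictures.

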